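# Pack a take-home cake box in two layers

### The job

Pack the open brown take-home box in layers: stand the small cake tub with the red lid on the bottom, then lay the white divider plate level on the box's two inner ledges above it with its black grip bar up, then stand the yellow biscuit carton on the divider, on either side of the bar. Keep the tub and the carton upright throughout.

Things in the scene. Friction and masses are not known exactly. Their poses are not given: they have to be found in the camera images.
- box: Open brown card box, fixed to the table, 158 (x) x 208 (y) x 80 mm high outside; walls and floor 4 mm. Origin: centre of underside; z up. At each y end inside, a ledge 30 mm wide (along y) over the full inner x rises to 54 mm above the underside; between them the bottom well, 150 (x) x 140 (y) mm, floor at 4 mm. Yaw within 15 degrees of the world axes.
- tub_red: Small cake in a closed round tub with a flat red lid, diameter 60 mm, height 40 mm, about 120 g, loose, upright. Origin: centre of underside; z up. A white-lidded tub of the same shape and two cartons stand around, centres at least 110 mm apart. Goes on the floor of the box's well.
- divider: White plate lying flat on the table, 130 (x) x 180 (y) x 6 mm, about 160 g. Origin: centre of underside; z up. On its middle a black grip bar, 70 mm along x, 12 mm thick along y, top 41 mm above the underside. In the box it lies on both ledges, its y along the box's y, either way round, 10 mm of play each side. Starts within 15 degrees of the world axes.
- carton_yellow: Square yellow biscuit carton with a white paper band, 55 x 55 mm, 45 mm high, about 90 g, loose, upright, yaw within 20 degrees of the world axes. Origin: centre of underside; z up. A green carton of the same shape is not wanted. Goes flat on the divider beside its bar, about 50 mm along the divider's y (either way) from its centre.
There are look-alikes about, which are no part of the job. Several things have the shape of the carton_yellow; the one meant has the colours described above.

How it is judged (in metres and radians):
On the way, in this order (a step that is already met when the one before it is completed fails the run):
1. the red-lidded tub stands upright on the floor of the box, let go (x of tub_red in the frame of box between -0.06 and 0.06 m and y of tub_red in the frame of box between -0.06 and 0.06 m and z of tub_red in the frame of box below 0.012 m and angle between tub_red's own z axis and vertical below 0.17 rad and contact force between the fingers and tub_red below 0.1 N), for 0.2 s.
2. the divider lies level on both ledges above the tub, let go (x of tub_red in the frame of box between -0.06 and 0.06 m and y of tub_red in the frame of box between -0.06 and 0.06 m and z of tub_red in the frame of box below 0.012 m and angle between tub_red's own z axis and vertical below 0.17 rad and x of divider in the frame of box between -0.02 and 0.02 m and y of divider in the frame of box between -0.02 and 0.02 m and z of divider in the frame of box between 0.046 and 0.062 m and angle between divider's own z axis and vertical below 0.09 rad and angle between the y axis of divider and the y axis of box, either way round below 0.26 rad and contact force between the fingers and divider below 0.1 N), for 0.2 s.
3. the yellow carton stands upright on the divider, let go (x of tub_red in the frame of box between -0.06 and 0.06 m and y of tub_red in the frame of box between -0.06 and 0.06 m and z of tub_red in the frame of box below 0.012 m and angle between each of tub_red, carton_yellow's own z axis and vertical below 0.17 rad and x of divider in the frame of box between -0.02 and 0.02 m and y of divider in the frame of box between -0.02 and 0.02 m and z of divider in the frame of box between 0.046 and 0.062 m and angle between divider's own z axis and vertical below 0.09 rad and angle between the y axis of divider and the y axis of box, either way round below 0.26 rad and x of carton_yellow in the frame of divider between -0.08 and 0.08 m and y of carton_yellow in the frame of divider between -0.08 and 0.08 m and z of carton_yellow in the frame of divider between 0 and 0.014 m and contact force between the fingers and carton_yellow below 0.1 N), for 0.2 s.
At the end, for the whole second after the job is handed in: Red-lidded tub upright on the box floor; divider on both ledges, bar up (level to 5 degrees, centred to 20 mm, within 15 degrees of the box, height to 8 mm); yellow carton upright on the plate (tub and carton to 10 degrees and 8 mm in height, within 60 and 80 mm of centre); all at rest (x of tub_red in the frame of box between -0.06 and 0.06 m and y of tub_red in the frame of box between -0.06 and 0.06 m and z of tub_red in the frame of box below 0.012 m and angle between each of tub_red, carton_yellow's own z axis and vertical below 0.17 rad and x of divider in the frame of box between -0.02 and 0.02 m and y of divider in the frame of box between -0.02 and 0.02 m and z of divider in the frame of box between 0.046 and 0.062 m and angle between divider's own z axis and vertical below 0.09 rad and angle between the y axis of divider and the y axis of box, either way round below 0.26 rad and x of carton_yellow in the frame of divider between -0.08 and 0.08 m and y of carton_yellow in the frame of divider between -0.08 and 0.08 m and z of carton_yellow in the frame of divider between 0 and 0.014 m and linear speed of each of tub_red, divider, carton_yellow below 0.02 m/s); the robot touches nothing.
It fails at once if the red-lidded tub or the yellow carton is tipped over (more than 40 degrees) (angle between any of tub_red, carton_yellow's own z axis and vertical above 0.7 rad).
It also fails if it takes over 64 s, if anything falls off the work surface, if the arm or the gripper's body presses on something with over 40 N, if the wrist force passes 120 N, or if a joint passes its speed limit or range.

### The arm

A 6-joint arm with a two-finger parallel gripper is mounted at the origin on the work surface. World frame = base frame: x ahead of the robot, y to its left, z up, the work surface at z = 0. Lengths are in m, angles in degrees, forces in N, time in s.
With the tool pointing down it reaches from about 0.325 to 0.9 m from the base axis. Payload 6.1 kg.
Tool frame: the origin (TCP) lies midway between the tips of the shut fingers; the grasp point (between the pads) lies 19 mm behind it; z points along the fingers, y is the direction in which the jaws open and shut (so a half turn about z gives the same grasp; the last joint's range is limited). The gripper opens to 87 mm and grips with 3 to 60 N. Pads are 19 mm wide; open, the fingers measure 117 mm over their backs; the gripper's body (75 mm by 190 mm) begins 51 mm behind the grasp point.
Start: joints at [-84.001, 12.628, 87.462, -0, 79.91, -7.225], TCP at [0.143, -0.608, 0.223] pointing down, gripper open.
Joint ranges: [-170.65, 170.65], [-52.31, 119.04], [5.05, 147.46], [-71.25, 251.25], [11.57, 151.72], [-153.62, 153.62]. Speed limits (degrees/s): [147.25, 147.25, 172.46, 180, 180, 180].

### API

Orientations are given as a 3x3 rotation matrix whose columns are the frame's x, y, z axes.
In Python, from bench import * gives the robot as it stands. The module is installed in compiled form; this text tells all that it offers.
- The arm moves only by the tool play_rows, never from a script. Its arguments are lists of equal length, an entry for each row: "xyz": the shift along the tool's x, y, z in m, a list of three; "turn": the turn, a rotation vector about the tool's x, y, z in degrees, a list of three; "fingers": the finger opening in m, from 0 to 0.087. In form: {"xyz": [[dx, dy, dz], ...], "turn": [[wx, wy, wz], ...], "fingers": [fingers, ...]}. A call has 1 to 12 rows; each row shifts and turns the commanded pose from where the row before left it, along the tool's axes as they then stand; what a row does not reach is not made up. A row lasts 1/8 s, in which the tool goes at most 62.5 mm and 10.7 degrees, less where a joint would pass 70% of its speed; a pose out of reach is approached as far as the arm can. A call with a gripper value outside its range is refused whole. The fingers move at their own pace and stop on an object; "newtons" is the grip in N (left out, the last holds). Time passes only in rows, so rows that do not move let the fingers close. It gives the time, the measured TCP pose, the force and the opening at its end, in the units of the state.
- get_obs(): the state, without advancing time (a new reading comes with each control period).
- capture(name): name is "scene" or "top" or "wrist"; returns the picture (420x560x3 uint8, blue, green, red); there is no depth.
- camera_model(name): a dict with "fx", "fy", "cx", "cy" (pixels), "k1" (the pictures are not rectified: a ray, as slopes to the right and down, at radius r is drawn at 1 + k1 r^2 times it, then the intrinsics apply), "origin" and "attitude" of the camera in the world. Camera axes: x right, y up, looking along -z (the intrinsics and any distortion apply to the point x, -y, -z); pixel columns grow to the right and rows downward; lengths in m; the calibration is good to about 2 mm. A picture is of the moment at which its call begins: read the wrist's pose just before it. camera_model takes no time and is no camera call; for the wrist camera it gives the pose at the moment of the call.
- hand_in(): hands the job in, once; it reports no verdict.
The state is a dict: "time": time; "qpos": joint angles; "dq": joint speeds; "tau": joint torques, N m; "position": TCP position; "tcp_rot": TCP orientation; "ft_force": force on the tool from outside, world axes, zero at the start; "torque": the same for the moment, N m; "gripper_width": finger opening in m.
Only numpy, scipy, OpenCV 4.12 (cv2) and the standard library are available. Lean on these libraries where they do the work, as an engineer would, in place of code of your own. Each camera call takes 0.05 s, during which the arm holds its last target.

## Working session

There is one attempt and no reset: what is moved stays moved. The work goes in short steps, Python scripts to look and compute and a tool call to move; the robot and the scene stay as the last step left them, time stands still between calls to the robot, and variables do not carry over. Pictures are saved under pics/ and viewed, and the job is handed in when it is done.

Besides the shell and the picture viewer there is one more tool, called after ">>>" as a command line: name --argument value ..., lists and objects as JSON in quotes. play_rows: Moves the arm, as the interface text tells. Its arguments: {"type":"object","properties":{"xyz":{"type":"array"},"turn":{"type":"array"},"fingers":{"type":"array"},"newtons":{"type":"number"}},"required":["xyz","turn","fingers"]}

```bash
mkdir -p pics
python3 - <<'E'
from bench import *
import cv2
print(get_obs())
for n in ["scene","top"]:
    cv2.imwrite(f"pics/{n}0.png",capture(n)); print(n,camera_model(n))
print(camera_model("wrist"))
E
```

```text
{'time': 0.0, 'qpos': array([-8.39997908e+01,  1.26769366e+01,  8.75280967e+01,  1.14007970e-03,
        7.99085723e+01, -7.22447996e+00]), 'dq': array([ 0.06020382, -0.00725986, -0.04630819,  0.04693116, -0.03777635,
        0.07516179]), 'tau': array([ 1.80463368e-03, -4.94606245e+01, -3.87371242e+01,  7.01535819e-02,
        5.72407886e-02, -1.39301651e-04]), 'position': array([ 0.14292317, -0.60778898,  0.22139738]), 'tcp_rot': array([[ 9.73481242e-01,  2.28766773e-01, -1.87782304e-04],
       [ 2.28766692e-01, -9.73479278e-01,  1.97397604e-03],
       [ 2.68777948e-04, -1.96458699e-03, -9.99998034e-01]]), 'ft_force': array([ 0.50238182, -0.01126921,  0.55838271]), 'torque': array([ 0.00109175, -0.01916928,  0.05557595]), 'gripper_width': 0.08682174832621345}
scene {'fx': 504.75118217197894, 'fy': 504.75118217197894, 'cx': 281.66957344614553, 'cy': 203.87798587520257, 'k1': -0.1235808520964322, 'origin': array([1.35016874, 0.24867888, 1.04606906]), 'attitude': array([[-0.28709603, -0.71683559,  0.63539169],
       [ 0.95773299, -0.22725996,  0.17635313],
       [ 0.01798289,  0.65916587,  0.75178253]])}
top {'fx': 387.21382572877155, 'fy': 387.21382572877155, 'cx': 277.18101662438676, 'cy': 207.88857384047083, 'k1': -0.0114416785396601, 'origin': array([0.4316263 , 0.01056753, 0.89222333]), 'attitude': array([[ 0.02117896,  0.99934595, -0.02931079],
       [-0.99954765,  0.02179118,  0.02072762],
       [ 0.02135278,  0.02885854,  0.99935541]])}
{'fx': 302.0326318341602, 'fy': 302.0326318341602, 'cx': 279.80480466808524, 'cy': 208.647589709277, 'k1': -0.02301686404021921, 'origin': array([ 0.21623764, -0.59042255,  0.38282737]), 'attitude': array([[ 2.29687268e-01,  9.34942946e-01,  2.70417170e-01],
       [-9.73264190e-01,  2.20859994e-01,  6.30688468e-02],
       [-7.58561351e-04, -2.77673459e-01,  9.60675218e-01]])}
```

View pics/top0.png

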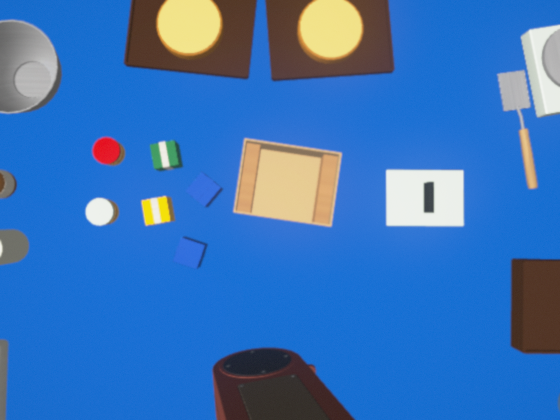

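View pics/scene0.png

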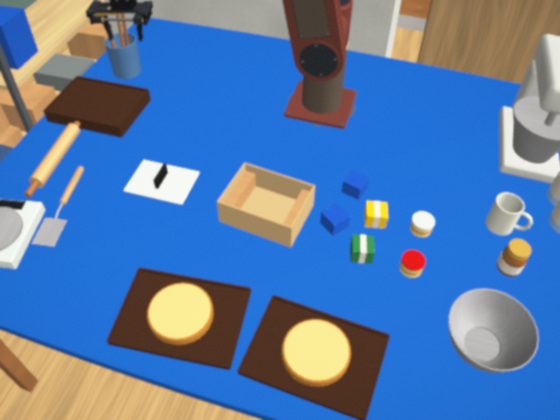

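The top picture shows tub lids: red at (107,151), white at (100,212). The cartons are yellow at (157,210) and green at (165,155), with blue blocks at (204,189) and (190,252). The box is at (288,183) and the divider at (425,198). I choose the red lid, the yellow carton and the white plate with the black bar. Next is measuring, with a close crop.

```bash
cat > h.py <<'E'
import numpy as np, cv2
from bench import *
def rays(cam,pts):
    pts=np.asarray(pts,float).reshape(-1,1,2)
    K=np.array([[cam['fx'],0,cam['cx']],[0,cam['fy'],cam['cy']],[0,0,1]])
    u=cv2.undistortPoints(pts,K,np.array([cam['k1'],0,0,0.]))[:,0]
    # cv2 assumes distorted = u(1+k1 r^2), same as here
    return np.c_[u[:,0],-u[:,1],-np.ones(len(u))]@np.array(cam['attitude']).T
def p2w(cam,pts,z):
    d=rays(cam,pts); o=np.array(cam['origin']); return o+d*((z-o[2])/d[:,2])[:,None]
def w2p(cam,P):
    c=(np.asarray(P,float).reshape(-1,3)-cam['origin'])@np.array(cam['attitude'])
    x=c[:,0]/-c[:,2]; y=-c[:,1]/-c[:,2]; s=1+cam['k1']*(x*x+y*y)
    return np.c_[cam['cx']+cam['fx']*x*s, cam['cy']+cam['fy']*y*s]
def blob(mask,near):
    n,l,st,ce=cv2.connectedComponentsWithStats(mask.astype(np.uint8))
    ok=[i for i in range(1,n) if st[i,4]>15]
    i=min(ok,key=lambda i:np.hypot(*(ce[i]-near)))
    return (l==i),ce[i],st[i]
E
python3 - <<'E'
from h import *
im=cv2.imread('pics/top0.png'); cam=camera_model('top')
b,g,r=[im[...,i].astype(int) for i in range(3)]
m,c,s=blob((r>150)&(g<80)&(b<80),(107,151)); print('tub',c,s,p2w(cam,[c],.04))
q=np.argwhere(m)[:,::-1]; w=p2w(cam,q,.04); print(np.ptp(w,0))
m,c,s=blob((r>190)&(b<245)&(g>130)&(np.hypot(*(np.indices(r.shape)-np.array([210,157])[:,None,None]))<30),(157,210))
print('carton',c,s,p2w(cam,[c],.045)); 
print(cv2.minAreaRect(p2w(cam,np.argwhere(m)[:,::-1],.045)[:,:2].astype(np.float32)*1000))
m,c,s=blob((r>190)&(g>190)&(b>190),(425,198)); print('plate',c,s)
print(cv2.minAreaRect(p2w(cam,np.argwhere(m)[:,::-1],.006)[:,:2].astype(np.float32)*1000))
mb,c,s=blob((r<60)&(g<60)&(b<60),(428,198)); print('bar',c,s)
print(cv2.minAreaRect(p2w(cam,np.argwhere(mb)[:,::-1],.041)[:,:2].astype(np.float32)*1000))
# box outer
m=(r>b+10)&(np.abs(np.indices(r.shape)[1]-288)<70)&(np.abs(np.indices(r.shape)[0]-183)<60)
m,c,s=blob(m,(288,183)); print('box',c,s)
print(cv2.minAreaRect(p2w(cam,np.argwhere(m)[:,::-1],.08)[:,:2].astype(np.float32)*1000))
crop=lambda x,y,w,h,k:cv2.resize(im[y:y+h,x:x+w],None,fx=k,fy=k,interpolation=cv2.INTER_CUBIC)
cv2.imwrite('pics/c1.png',crop(80,130,140,140,4)); cv2.imwrite('pics/c2.png',crop(220,125,250,110,3.2))
E
```

```text
tub [106.50095602 150.3250478 ] [ 94 138  26  26 523] [[0.5749117  0.37047301 0.04      ]]
[5.51717570e-02 5.51918632e-02 2.22044605e-16]
carton [155.51538462 210.30923077] [142 196  28  29 650] [[0.44542953 0.25773111 0.045     ]]
((445.3311767578125, 257.84869384765625), (55.80192947387695, 55.26763153076172), 11.57314682006836)
plate [423.9800868  197.49425581] [ 386  170   77   56 3917]
((489.384033203125, -347.9377136230469), (127.77921295166016, 178.69004821777344), 1.1728363037109375)
bar [256.7417703  361.97439649] [ 222  350   70   25 1367]
((120.1644287109375, 30.668460845947266), (51.860958099365234, 150.0009765625), 0.8207317590713501)
box [287.31593332 182.11369227] [ 234  139  107   87 7318]
((510.59588623046875, -26.79821014404297), (207.02764892578125, 157.24911499023438), 82.85545349121094)
```

View pics/c1.png

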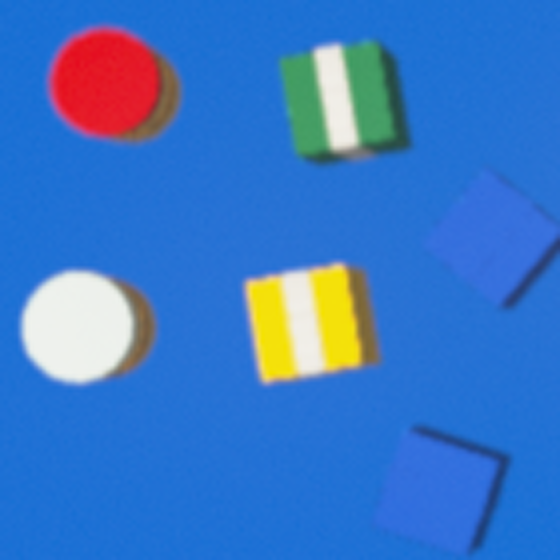

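View pics/c2.png

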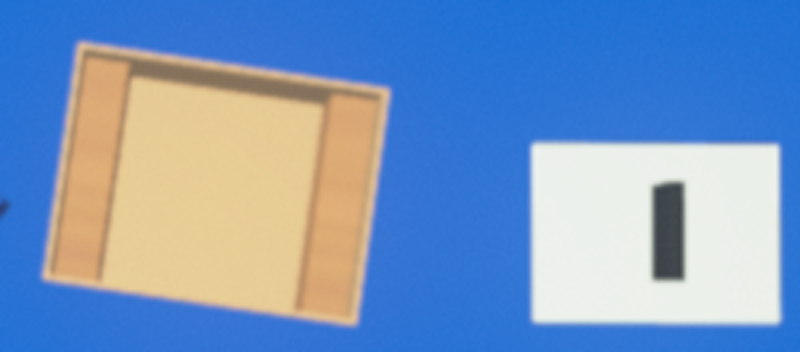

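Close crop: red-lidded tub at top left, white one below it. The yellow carton with its white band is at the centre, and the green one is above it. The box and plate are clear, and the measured sizes agree with those given. First I turn the tool so that the jaws lie along world x.

>>> play_rows --xyz '[[0,0,0],[0,0,0],[0,0,0],[0,0,0],[0,0,0],[0,0,0],[0,0,0],[0,0,0],[0,0,0]]' --turn '[[0,0,-9.6],[0,0,-9.6],[0,0,-9.6],[0,0,-9.6],[0,0,-9.6],[0,0,-9.6],[0,0,-9.6],[0,0,-9.6],[0,0,0]]' --fingers '[0.087,0.087,0.087,0.087,0.087,0.087,0.087,0.087,0.087]'

```text
time: 1.23
position: [0.1429, -0.6081, 0.222]
tcp_rot: [[0.001, 1.0, -0.0], [1.0, -0.001, 0.001], [0.001, -0.0, -1.0]]
ft_force: [-0.3, -0.2, -0.3]
gripper_width: 0.0869
```

```bash
cat >> h.py <<'E'
def go(t,psi):
    o=get_obs(); R=np.array(o['tcp_rot']); p=np.array(o['position'])
    from scipy.spatial.transform import Rotation as S
    a=np.radians(psi); T=np.array([[np.cos(a),np.sin(a),0],[np.sin(a),-np.cos(a),0],[0,0,-1]])
    print('t',round(o['time'],2),'pos',p.round(4),'psi',np.degrees(np.arctan2(R[1,0],R[0,0])).round(2),'w',round(o['gripper_width'],4),'f',np.round(o['ft_force'],1))
    print('shift(tool)',(R.T@(np.array(t)-p)).round(4),'turn',np.degrees(S.from_matrix(R.T@T).as_rotvec()).round(2))
E
python3 -c "
from h import *
go([.575,.3705,.2],90)"
```

```text
t 1.23 pos [ 0.1429 -0.6081  0.222 ] psi 89.94 w 0.0869 f [-0.3 -0.2 -0.3]
shift(tool) [0.979  0.431  0.0229] turn [-0.01 -0.06 -0.06]
```

>>> play_rows --xyz '[[0.041,0.018,0],[0.041,0.018,0],[0.041,0.018,0],[0.041,0.018,0],[0.041,0.018,0],[0.041,0.018,0],[0.041,0.018,0],[0.041,0.018,0],[0.041,0.018,0],[0.041,0.018,0],[0.041,0.018,0],[0.041,0.018,0]]' --turn '[[0,0,0],[0,0,0],[0,0,0],[0,0,0],[0,0,0],[0,0,0],[0,0,0],[0,0,0],[0,0,0],[0,0,0],[0,0,0],[0,0,0]]' --fingers '[0.087,0.087,0.087,0.087,0.087,0.087,0.087,0.087,0.087,0.087,0.087,0.087]'

```text
time: 2.72
position: [0.3591, -0.115, 0.2226]
tcp_rot: [[0.004, 1.0, 0.001], [1.0, -0.004, -0.0], [-0.0, 0.001, -1.0]]
ft_force: [0.5, -0.7, -1.2]
gripper_width: 0.0869
```

>>> play_rows --xyz '[[0.041,0.018,0],[0.041,0.018,0],[0.041,0.018,0],[0.041,0.018,0],[0.041,0.018,0],[0.041,0.018,0],[0.041,0.018,0],[0.041,0.018,0],[0.041,0.018,0],[0.041,0.018,0],[0.03,0.014,0],[0,0,0]]' --turn '[[0,0,0],[0,0,0],[0,0,0],[0,0,0],[0,0,0],[0,0,0],[0,0,0],[0,0,0],[0,0,0],[0,0,0],[0,0,0],[0,0,0]]' --fingers '[0.087,0.087,0.087,0.087,0.087,0.087,0.087,0.087,0.087,0.087,0.087,0.087]'

```text
time: 4.22
position: [0.5525, 0.3254, 0.2216]
tcp_rot: [[0.001, 1.0, -0.001], [1.0, -0.001, -0.0], [-0.0, -0.001, -1.0]]
ft_force: [0.5, -0.0, -0.2]
gripper_width: 0.0869
```

```bash
python3 -c "
from h import *
go([.575,.3705,.1],90)
cam=camera_model('wrist');im=capture('wrist'); cv2.imwrite('pics/w1.png',im)
b,g,r=[im[...,i].astype(int) for i in range(3)]
print(w2p(cam,[.575,.3705,.04]))
m,c,s=blob((r>150)&(g<80)&(b<80),w2p(cam,[.575,.3705,.04])[0])
w=p2w(cam,np.argwhere(m)[:,::-1],.04); print(s,w.min(0),w.max(0),(w.min(0)+w.max(0))/2,cv2.minEnclosingCircle(w[:,:2].astype(np.float32)))
"
```

```text
t 4.22 pos [0.5525 0.3254 0.2216] psi 89.96 w 0.0869 f [ 0.5 -0.  -0.2]
shift(tool) [0.0451 0.0225 0.1216] turn [-0.06  0.01 -0.04]
[[300.70299518 150.28630323]]Traceback (most recent call last):
  File "<string>", line 7, in <module>
    m,c,s=blob((r>150)&(g<80)&(b<80),w2p(cam,[.575,.3705,.04])[0])
          ~~~~^^^^^^^^^^^^^^^^^^^^^^^^^^^^^^^^^^^^^^^^^^^^^^^^^^^^
  File "h.py", line 18, in blob
    i=min(ok,key=lambda i:np.hypot(*(ce[i]-near)))
ValueError: min() iterable argument is empty
```

View pics/w1.png

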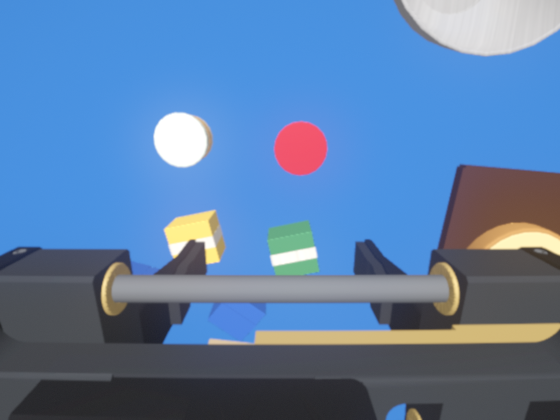

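Wrist view: red lid at (300,148), where (301,150) was predicted. The white lid is at (182,139), yellow at (195,238) and green at (293,248). Refining from this view.

```bash
python3 -c "
from h import *
cam=camera_model('wrist');im=cv2.imread('pics/w1.png')
b,g,r=[im[...,i].astype(int) for i in range(3)]
m,c,s=blob((r>130)&(g<90)&(b<110)&(r>g+70),np.array([300,150]))
w=p2w(cam,np.argwhere(m)[:,::-1],.04); print(s,cv2.minEnclosingCircle(w[:,:2].astype(np.float32)))
go([.575,.3705,.1],90)
"
```

```text
[ 280  132   45   41 1306] ((0.5749450922012329, 0.36919641494750977), 0.02638854831457138)
t 4.28 pos [0.5522 0.3241 0.2217] psi 89.94 w 0.0871 f [-1.2 -1.  -0.1]
shift(tool) [0.0465 0.0229 0.1216] turn [-0.08  0.05 -0.06]
```

>>> play_rows --xyz '[[0.024,0.012,0],[0.023,0.011,0],[0,0,0.04],[0,0,0.04],[0,0,0.04],[0,0,0]]' --turn '[[0,0,0],[0,0,0],[0,0,0],[0,0,0],[0,0,0],[0,0,0]]' --fingers '[0.087,0.087,0.087,0.087,0.087,0.087]'

```text
time: 5.03
position: [0.5724, 0.368, 0.0982]
tcp_rot: [[0.002, 1.0, -0.008], [1.0, -0.002, -0.004], [-0.004, -0.008, -1.0]]
ft_force: [-0.1, -0.3, 0.5]
gripper_width: 0.087
```

```bash
python3 -c "
from h import *
cam=camera_model('wrist');im=capture('wrist'); cv2.imwrite('pics/w2.png',im)
go([.575,.371,.016],90)
"
```

```text
t 5.08 pos [0.5743 0.3692 0.1014] psi 89.91 w 0.0873 f [ 0.6 -0.2  0.6]
shift(tool) [0.002  0.0009 0.0854] turn [-0.19  0.11 -0.09]
```

View pics/w2.png

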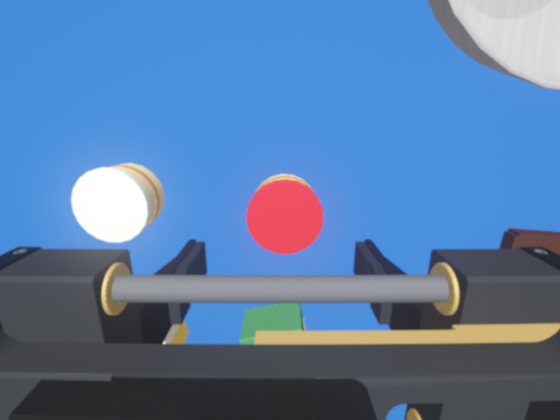

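```bash
python3 -c "
from h import *
cam=camera_model('wrist');im=cv2.imread('pics/w2.png')
print(p2w(cam,[[285,215.5],[247,215.5],[323,215.5],[285,178.5],[285,253.5]],.04))
"
```

```text
[[0.57744074 0.37541033 0.04      ]
 [0.54806596 0.37539406 0.04      ]
 [0.60679559 0.37542255 0.04      ]
 [0.57732157 0.40434773 0.04      ]
 [0.57757546 0.34342557 0.04      ]]
```

>>> play_rows --xyz '[[0.0035,0.002,0.02],[0,0,0.025],[0,0,0.025],[0,0,0.015],[0,0,0],[0,0,0],[0,0,0],[0,0,0],[0,0,0],[0,0,0]]' --turn '[[0,0,0],[0,0,0],[0,0,0],[0,0,0],[0,0,0],[0,0,0],[0,0,0],[0,0,0],[0,0,0],[0,0,0]]' --fingers '[0.087,0.087,0.087,0.087,0.087,0.087,0.05,0.05,0.05,0.05]' --newtons 15

```text
time: 6.32
position: [0.5774, 0.3743, 0.0178]
tcp_rot: [[-0.0, 1.0, -0.0], [1.0, 0.0, 0.0], [0.0, -0.0, -1.0]]
ft_force: [-2.3, -0.6, 2.2]
gripper_width: 0.0598
```

```bash
python3 -c "
from h import *
go([.5106,-.0268,.16],82.86)"
```

```text
t 6.33 pos [0.5774 0.3743 0.0178] psi 90.03 w 0.0598 f [-2.3 -0.6  2.2]
shift(tool) [-0.4011 -0.067  -0.1422] turn [-0.02  0.    7.17]
```

>>> play_rows --xyz '[[0,0,-0.02],[0,0,-0.04],[0,0,-0.04],[0,0,-0.04],[-0.04,-0.007,0],[-0.05,-0.0083,0],[-0.05,-0.0083,0],[-0.05,-0.0083,0],[-0.05,-0.0083,0],[-0.05,-0.0083,0],[-0.05,-0.0083,0],[-0.05,-0.0083,0]]' --turn '[[0,0,0],[0,0,0],[0,0,0],[0,0,0],[0,0,0],[0,0,0],[0,0,0],[0,0,0],[0,0,0],[0,0,0],[0,0,0],[0,0,0]]' --fingers '[0.05,0.05,0.05,0.05,0.05,0.05,0.05,0.05,0.05,0.05,0.05,0.05]'

```text
time: 7.82
position: [0.5126, -0.0174, 0.159]
tcp_rot: [[-0.001, 1.0, 0.002], [1.0, 0.001, -0.001], [-0.001, 0.002, -1.0]]
ft_force: [1.1, -1.1, -1.9]
gripper_width: 0.0598
```

>>> play_rows --xyz '[[-0.011,-0.002,0],[0,0,0],[0,0,0]]' --turn '[[0,0,0],[0,0,7.2],[0,0,0]]' --fingers '[0.05,0.05,0.05]'

```text
time: 8.2
position: [0.511, -0.0265, 0.1583]
tcp_rot: [[0.124, 0.992, 0.001], [0.992, -0.124, 0.0], [0.0, 0.001, -1.0]]
ft_force: [-0.3, 0.9, -0.9]
gripper_width: 0.0593
```

```bash
python3 -c "
from h import *
im=capture('top'); cv2.imwrite('pics/t1.png',im); 
cv2.imwrite('pics/w3.png',capture('wrist'))
go([.5106,-.0268,.021],82.86)"
```

```text
t 8.3 pos [ 0.5109 -0.0262  0.158 ] psi 83.01 w 0.0598 f [-0.5 -0.4 -1.3]
shift(tool) [-0.0007 -0.0003  0.137 ] turn [ 0.03 -0.01  0.15]
```

View pics/w3.png

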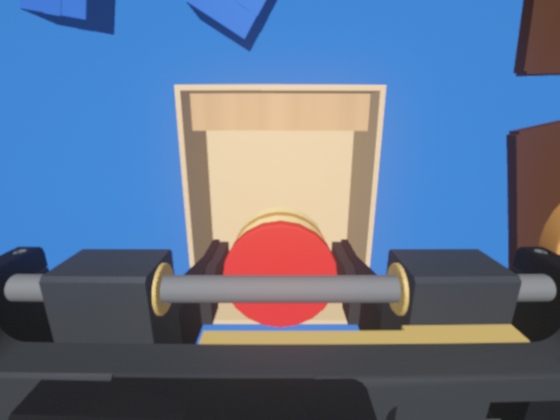

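Tub centred over the well, with the box walls symmetric at columns 176 and 385. Lowering.

>>> play_rows --xyz '[[0,0,0.035],[0,0,0.035],[0,0,0.035],[0,0,0.02],[0,0,0.01],[0,0,0],[0,0,0],[0,0,0]]' --turn '[[0,0,0],[0,0,0],[0,0,0],[0,0,0],[0,0,0],[0,0,0],[0,0,0],[0,0,0]]' --fingers '[0.05,0.05,0.05,0.05,0.05,0.05,0.05,0.05]'

```text
time: 9.3
position: [0.5114, -0.0269, 0.0234]
tcp_rot: [[0.125, 0.992, 0.002], [0.992, -0.125, -0.0], [-0.0, 0.002, -1.0]]
ft_force: [-0.3, -0.6, -1.9]
gripper_width: 0.0596
```

>>> play_rows --xyz '[[0,0,0],[0,0,0],[0,0,0],[0,0,0],[0,0,-0.01],[0,0,-0.03],[0,0,-0.05],[0,0,-0.05],[0,0,-0.05],[0,0,0]]' --turn '[[0,0,0],[0,0,0],[0,0,0],[0,0,0],[0,0,0],[0,0,0],[0,0,0],[0,0,0],[0,0,0],[0,0,0]]' --fingers '[0.076,0.076,0.076,0.076,0.076,0.076,0.076,0.076,0.076,0.076]'

```text
time: 10.55
position: [0.5138, -0.0274, 0.2187]
tcp_rot: [[0.125, 0.992, 0.01], [0.992, -0.125, -0.002], [-0.001, 0.011, -1.0]]
ft_force: [0.1, 0.5, -0.3]
gripper_width: 0.076
```

```bash
python3 -c "
from h import *
cv2.imwrite('pics/w4.png',capture('wrist'))
go([.4894,-.348,.22],1.17)"
```

```text
t 10.6 pos [ 0.5122 -0.0271  0.2157] psi 82.83 w 0.0761 f [ 0.1 -0.6 -0.7]
shift(tool) [-0.3213  0.0175 -0.0041] turn [ 0.29 -0.21 81.66]
```

View pics/w4.png

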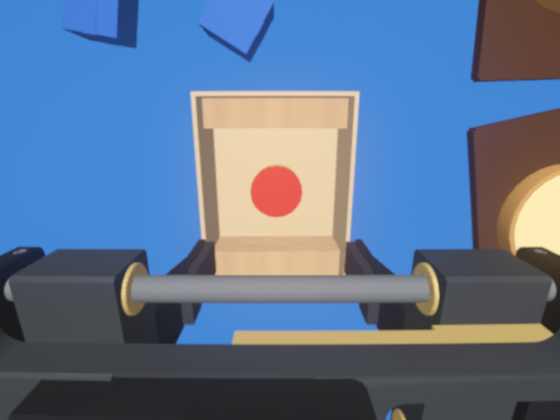

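Tub stands upright near the middle of the well, lid at (276,191). Going to the divider.

>>> play_rows --xyz '[[-0.04,0.002,0],[-0.04,0.002,0],[-0.04,0.002,0],[-0.04,0.002,0],[-0.04,0.002,0],[-0.04,0.002,0],[-0.04,0.002,0],[-0.041,0.003,0],[0,0,0],[0,0,0]]' --turn '[[0,0,0],[0,0,0],[0,0,0],[0,0,0],[0,0,0],[0,0,0],[0,0,0],[0,0,0],[0,0,9],[0,0,9]]' --fingers '[0.05,0.05,0.05,0.05,0.05,0.05,0.05,0.05,0.05,0.05]'

```text
time: 11.85
position: [0.4862, -0.3473, 0.2103]
tcp_rot: [[0.431, 0.902, -0.003], [0.902, -0.431, 0.003], [0.001, -0.004, -1.0]]
ft_force: [-0.1, 0.2, 0.2]
gripper_width: 0.0501
```

>>> play_rows --xyz '[[0,0,0],[0,0,0],[0,0,0],[0,0,0],[0,0,0],[0,0,0],[0,0,0.03],[0,0,0.03],[0,0,0.02],[0,0,0]]' --turn '[[0,0,9],[0,0,9],[0,0,9],[0,0,9],[0,0,9],[0,0,9],[0,0,9.6],[0,0,0],[0,0,0],[0,0,0]]' --fingers '[0.05,0.05,0.05,0.05,0.05,0.05,0.05,0.05,0.05,0.05]'

```text
time: 13.1
position: [0.4859, -0.346, 0.1297]
tcp_rot: [[1.0, 0.021, -0.004], [0.022, -1.0, 0.004], [-0.004, -0.004, -1.0]]
ft_force: [0.5, -0.8, -0.2]
gripper_width: 0.0497
```

```bash
python3 -c "
from h import *
cam=camera_model('wrist')
cv2.imwrite('pics/w5.png',capture('wrist'))
print(cam['origin'],w2p(cam,[[.4894-.035,-.348,.041],[.4894+.035,-.348,.041]]))
go([.4894,-.348,.013],1.17)"
```

```text
[ 0.56183062 -0.34463452  0.29069115] [[281.61705601 245.43576693]
 [283.65578475 167.28111238]]
t 13.15 pos [ 0.4869 -0.3469  0.1316] psi 1.23 w 0.0497 f [ 0.5 -0.2  1.6]
shift(tool) [0.0027 0.0013 0.1186] turn [-0.09  0.09  0.06]
```

View pics/w5.png

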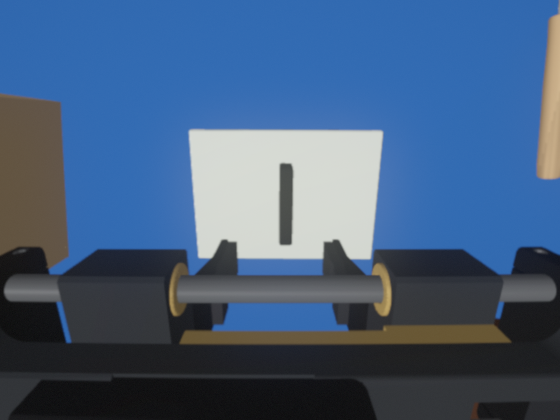

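```bash
python3 -c "
from h import *
cam=camera_model('wrist'); im=cv2.imread('pics/w5.png'); g=im.astype(int)
m,c,s=blob((g.min(2)>140),(286,190)); w=p2w(cam,np.argwhere(m)[:,::-1],.006)
print(cv2.minAreaRect(w[:,:2].astype(np.float32)*1000))
m2=(g.max(2)<70); m2[:, :240]=0; m2[:,330:]=0; m2[:140]=0;m2[255:]=0
m2,c,s=blob(m2,(286,200)); w=p2w(cam,np.argwhere(m2)[:,::-1],.041); print(c,s,cv2.minAreaRect(w[:,:2].astype(np.float32)*1000))
t=np.argwhere(m2); 
for row in (180,200,220,235): 
  x=t[t[:,0]==row][:,1]; print(row,x.min(),x.max(),p2w(cam,[[x.min()-.5,row],[x.max()+.5,row]],.041)[:,1])
"
```

```text
((490.2524719238281, -351.59527587890625), (129.88320922851562, 179.85162353515625), 0.9974157214164734)
[327.72222222 248.69444444] [326 244   4  11  36] ((452.2000427246094, -390.6604309082031), (9.898896217346191, 2.712131977081299), 3.944511890411377)Traceback (most recent call last):
  File "<string>", line 10, in <module>
    x=t[t[:,0]==row][:,1]; print(row,x.min(),x.max(),p2w(cam,[[x.min()-.5,row],[x.max()+.5,row]],.041)[:,1])
                                     ~~~~~^^
    return umr_minimum(a, axis, None, out, keepdims, initial, where)
ValueError: zero-size array to reduction operation minimum which has no identity
```

Plate seen again at (0.490, -0.351), and its bar at columns 280–292. Descending and gripping.

>>> play_rows --xyz '[[0.003,0.0035,0.03],[0,0,0.035],[0,0,0.03],[0,0,0.015],[0,0,0.009],[0,0,0],[0,0,0]]' --turn '[[0,0,0],[0,0,0],[0,0,0],[0,0,0],[0,0,0],[0,0,0],[0,0,0]]' --fingers '[0.05,0.05,0.05,0.05,0.05,0.05,0.05]'

```text
time: 14.02
position: [0.4913, -0.3515, 0.0149]
tcp_rot: [[1.0, 0.021, 0.002], [0.021, -1.0, -0.001], [0.002, 0.001, -1.0]]
ft_force: [0.3, 0.1, -0.7]
gripper_width: 0.05
```

>>> play_rows --xyz '[[0,0,0],[0,0,0],[0,0,0],[0,0,0],[0,0,0],[0,0,0]]' --turn '[[0,0,0],[0,0,0],[0,0,0],[0,0,0],[0,0,0],[0,0,0]]' --fingers '[0.005,0.005,0.005,0.005,0.005,0.005]' --newtons 30

```text
time: 14.78
position: [0.4904, -0.3508, 0.0135]
tcp_rot: [[1.0, 0.021, -0.0], [0.021, -1.0, 0.0], [-0.0, -0.0, -1.0]]
ft_force: [-0.2, 0.3, -0.3]
gripper_width: 0.0117
```

```bash
python3 -c "
from h import *
go([.5106,-.0268,.18],-7.14)"
```

```text
t 14.78 pos [ 0.4904 -0.3508  0.0135] psi 1.23 w 0.0117 f [-0.2  0.3 -0.3]
shift(tool) [ 0.0271 -0.3235 -0.1665] turn [-0.    0.01  8.37]
```

>>> play_rows --xyz '[[0,0,-0.01],[0,0,-0.03],[0,0,-0.04],[0,0,-0.04],[0,0,-0.046],[0.003,-0.03,0],[0.004,-0.049,0],[0.004,-0.049,0],[0.004,-0.049,0],[0.004,-0.049,0],[0.004,-0.049,0],[0.004,-0.0485,0]]' --turn '[[0,0,0],[0,0,0],[0,0,0],[0,0,0],[0,0,0],[0,0,0],[0,0,0],[0,0,0],[0,0,0],[0,0,0],[0,0,0],[0,0,0]]' --fingers '[0.005,0.005,0.005,0.005,0.005,0.005,0.005,0.005,0.005,0.005,0.005,0.005]'

```text
time: 16.27
position: [0.5103, -0.0252, 0.18]
tcp_rot: [[1.0, 0.021, 0.001], [0.021, -1.0, -0.0], [0.001, 0.0, -1.0]]
ft_force: [1.3, -0.4, -1.6]
gripper_width: 0.0119
```

>>> play_rows --xyz '[[0,0,0],[0,0,0],[0,0,0.02],[0,0,0.02],[0,0,0]]' --turn '[[0,0,4.2],[0,0,4.2],[0,0,0],[0,0,0],[0,0,0]]' --fingers '[0.005,0.005,0.005,0.005,0.005]'

```text
time: 16.9
position: [0.5089, -0.0264, 0.1381]
tcp_rot: [[0.992, -0.125, -0.004], [-0.125, -0.992, 0.001], [-0.004, -0.0, -1.0]]
ft_force: [0.8, 0.0, -1.5]
gripper_width: 0.0119
```

```bash
python3 -c "
from h import *
cv2.imwrite('pics/w6.png',capture('wrist'));cv2.imwrite('pics/s6.png',capture('scene'));
go([.5106,-.0268,.0675],-7.14)"
```

```text
t 17.0 pos [ 0.5107 -0.0268  0.1402] psi -7.18 w 0.0119 f [-0.7 -0.3 -2.3]
shift(tool) [-0.0001 -0.      0.0727] turn [-0.   -0.02 -0.04]
```

View pics/w6.png

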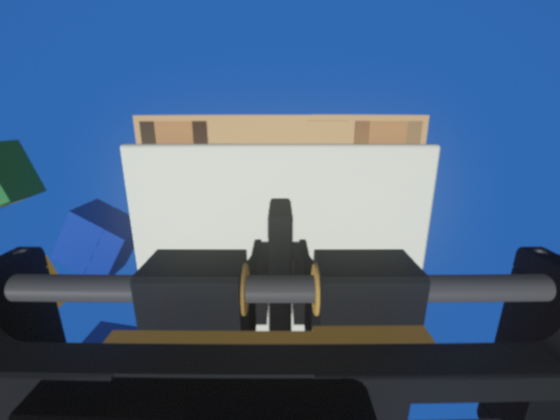

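View pics/s6.png

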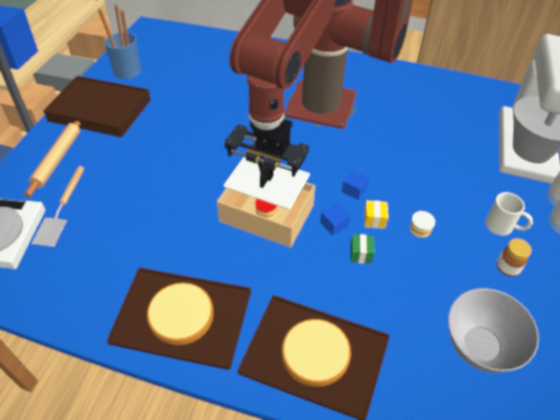

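Plate and box columns share a centre at about 281 (plate 123–439, box 134–428), and their edges are parallel. Checking x from the box's far edge.

```bash
python3 -c "
from h import *
cam=camera_model('wrist')
a=p2w(cam,[[134,116],[281,116],[428,116]],.08); print(a)
b=p2w(cam,[[123,145],[281,145],[439,145]],.1402-.0135+.006); print(b)
u=np.array([np.cos(np.radians(-7.14)),np.sin(np.radians(-7.14)),0]); print(a[1]-.079*u,b[1]-.065*u, np.linalg.norm(a[2]-a[0]),np.linalg.norm(b[2]-b[0]))
"
```

```text
[[ 0.60223173  0.06534524  0.08      ]
 [ 0.58902971 -0.03755963  0.08      ]
 [ 0.57650264 -0.14068724  0.08      ]]
[[ 0.58403132  0.05117274  0.1327    ]
 [ 0.572998   -0.03531052  0.1327    ]
 [ 0.56238775 -0.12197485  0.1327    ]]
[ 0.51064233 -0.02774039  0.08      ] [ 0.50850205 -0.02723139  0.1327    ] 0.20763277780266928 0.17449507450648977
```

>>> play_rows --xyz '[[0,0,0.02],[0,0,0.02],[0,0,0.015],[0,0,0.01],[0,0,0.005],[0,0,0],[0,0,0]]' --turn '[[0,0,0],[0,0,0],[0,0,0],[0,0,0],[0,0,0],[0,0,0],[0,0,0]]' --fingers '[0.005,0.005,0.005,0.005,0.005,0.005,0.005]'

```text
time: 17.88
position: [0.5111, -0.0269, 0.0701]
tcp_rot: [[0.992, -0.125, 0.001], [-0.125, -0.992, -0.0], [0.001, 0.0, -1.0]]
ft_force: [-0.7, -0.1, -1.6]
gripper_width: 0.0116
```

```bash
python3 -c "
from h import *
cv2.imwrite('pics/w7.png',capture('wrist'));s=capture('scene');cv2.imwrite('pics/s7.png',cv2.resize(s[130:270,190:350],None,fx=4,fy=4,interpolation=2))
go([.5106,-.0268,.0675],-7.14)"
```

```text
t 17.98 pos [ 0.511  -0.0269  0.0701] psi -7.18 w 0.0115 f [ 1.3 -0.1 -1.9]
shift(tool) [-0.0004 -0.0001  0.0026] turn [ 0.   -0.06 -0.04]
```

View pics/w7.png

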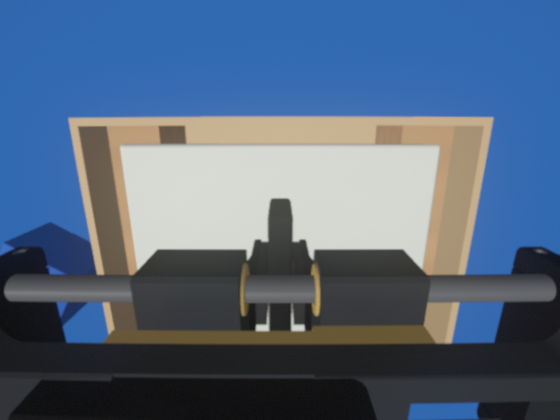

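View pics/s7.png

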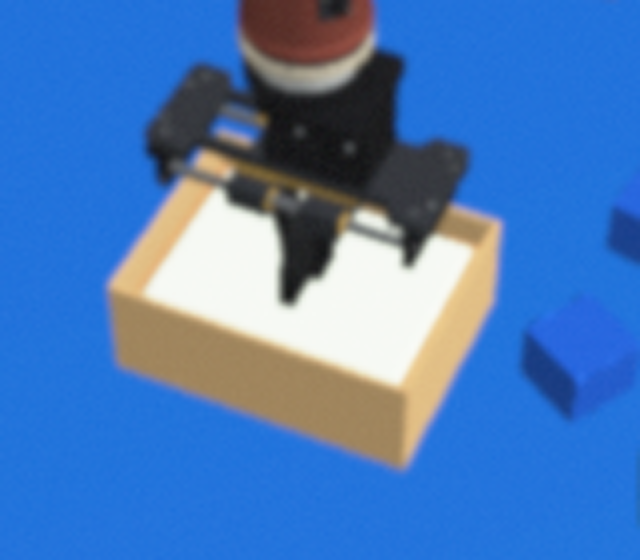

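The plate is inside the walls, centred (123–439 within 72–489) and parallel. Lowering about 2 mm and releasing.

>>> play_rows --xyz '[[0,0,0.001],[0,0,0.001],[0,0,0],[0,0,0],[0,0,0],[0,0,0],[0,0,0]]' --turn '[[0,0,0],[0,0,0],[0,0,0],[0,0,0],[0,0,0],[0,0,0],[0,0,0]]' --fingers '[0.005,0.005,0.005,0.045,0.045,0.045,0.045]'

```text
time: 18.85
position: [0.5106, -0.0268, 0.0676]
tcp_rot: [[0.992, -0.125, 0.0], [-0.125, -0.992, -0.0], [0.0, 0.0, -1.0]]
ft_force: [-0.5, -0.7, 0.2]
gripper_width: 0.0418
```

>>> play_rows --xyz '[[0,0,-0.01],[0,0,-0.03],[0,0,-0.04],[0,0,-0.04],[0,0,-0.03],[0,0,0]]' --turn '[[0,0,0],[0,0,0],[0,0,0],[0,0,0],[0,0,0],[0,0,0]]' --fingers '[0.045,0.045,0.045,0.045,0.045,0.045]'

```text
time: 19.6
position: [0.5126, -0.0272, 0.2213]
tcp_rot: [[0.992, -0.125, 0.007], [-0.125, -0.992, -0.001], [0.007, 0.001, -1.0]]
ft_force: [-0.0, -0.8, -0.4]
gripper_width: 0.0452
```

```bash
python3 -c "
from h import *
cam=camera_model('wrist'); im=capture('wrist')
cv2.imwrite('pics/w8.png',im);g=im.astype(int)
m,c,s=blob((g.min(2)>140),w2p(cam,[.51,-.027,.06])[0]); w=p2w(cam,np.argwhere(m)[:,::-1],.06)
print(s,cv2.minAreaRect(w[:,:2].astype(np.float32)*1000))
go([.4453,.2578,.2],101.5)"
```

```text
[  173   122   214   130 20553] ((516.6678466796875, -28.11101531982422), (221.6258544921875, 144.06639099121094), 82.88298034667969)
t 19.65 pos [ 0.5113 -0.0269  0.2191] psi -7.17 w 0.0448 f [ 0.3 -0.4 -0.1]
shift(tool) [-0.1011 -0.2743  0.0187] turn [   0.18   -0.11 -108.67]
```

View pics/w8.png

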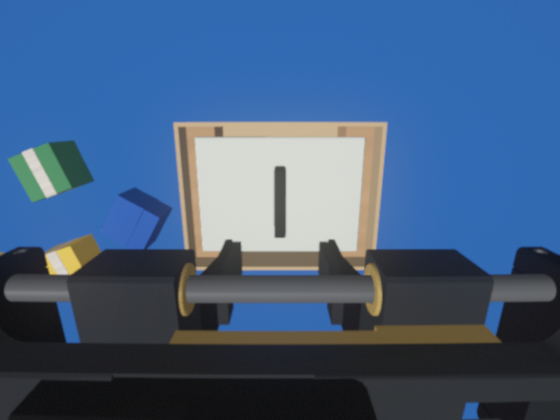

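Divider lies square and centred in the box (plate columns 196–364 between the walls at 176 and 385). Next, the yellow carton.

>>> play_rows --xyz '[[-0.014,-0.039,0],[-0.014,-0.039,0],[-0.014,-0.039,0],[-0.014,-0.039,0],[-0.014,-0.039,0],[-0.014,-0.039,0],[-0.014,-0.039,0],[0,0,0],[0,0,0],[0,0,0],[0,0,0]]' --turn '[[0,0,0],[0,0,0],[0,0,0],[0,0,0],[0,0,0],[0,0,0],[0,0,0],[0,0,-9],[0,0,-9],[0,0,-9],[0,0,-9]]' --fingers '[0.087,0.087,0.087,0.087,0.087,0.087,0.087,0.087,0.087,0.087,0.087]'

```text
time: 21.02
position: [0.4463, 0.256, 0.2156]
tcp_rot: [[0.874, 0.487, -0.003], [0.487, -0.874, -0.001], [-0.003, -0.0, -1.0]]
ft_force: [-0.5, -0.1, 0.4]
gripper_width: 0.0868
```

>>> play_rows --xyz '[[0,0,0],[0,0,0],[0,0,0],[0,0,0],[0,0,0],[0,0,0],[0,0,0],[0,0,0],[0,0,0.03],[0,0,0.03],[0,0,0.03],[0,0,0]]' --turn '[[0,0,-9],[0,0,-9],[0,0,-9],[0,0,-9],[0,0,-9],[0,0,-9],[0,0,-9],[0,0,-9.6],[0,0,0],[0,0,0],[0,0,0],[0,0,0]]' --fingers '[0.087,0.087,0.087,0.087,0.087,0.087,0.087,0.087,0.087,0.087,0.087,0.087]'

```text
time: 22.52
position: [0.4442, 0.255, 0.1235]
tcp_rot: [[-0.198, 0.98, -0.008], [0.98, 0.198, -0.003], [-0.001, -0.008, -1.0]]
ft_force: [-0.4, 0.1, -0.3]
gripper_width: 0.087
```

```bash
python3 -c "
from h import *
cam=camera_model('wrist'); im=capture('wrist')
cv2.imwrite('pics/w9.png',im)
go([.4453,.2578,.018],101.5)
print(w2p(cam,[.4453,.2578,.045]))"
```

```text
t 22.57 pos [0.4457 0.2557 0.1257] psi 101.42 w 0.0869 f [-0.2 -0.6  0. ]
shift(tool) [0.0023 0.0005 0.1077] turn [-0.26  0.04 -0.08]
[[283.42375409 213.77433803]]
```

View pics/w9.png

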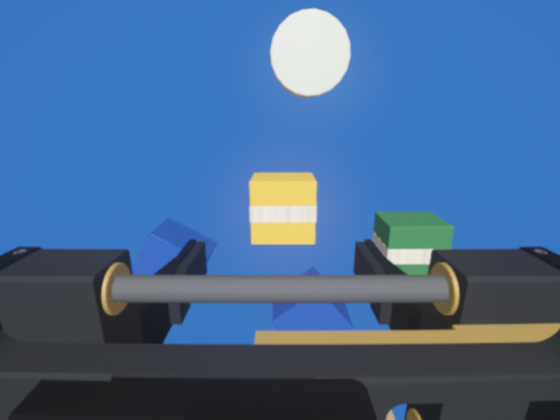

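Yellow carton's top face spans columns 249–317 and rows 179–244, square to the jaws and 2–4 mm from the prediction. Descending to grip it.

>>> play_rows --xyz '[[0.0035,0.0005,0.03],[0,0,0.03],[0,0,0.03],[0,0,0.018],[0,0,0],[0,0,0],[0,0,0],[0,0,0],[0,0,0],[0,0,0]]' --turn '[[0,0,0],[0,0,0],[0,0,0],[0,0,0],[0,0,0],[0,0,0],[0,0,0],[0,0,0],[0,0,0],[0,0,0]]' --fingers '[0.087,0.087,0.087,0.087,0.087,0.087,0.045,0.045,0.045,0.045]' --newtons 12

```text
time: 23.82
position: [0.447, 0.2598, 0.0196]
tcp_rot: [[-0.198, 0.98, -0.0], [0.98, 0.198, -0.0], [0.0, -0.0, -1.0]]
ft_force: [-0.8, -0.8, 1.3]
gripper_width: 0.0549
```

```bash
python3 -c "
from h import *
a=np.radians(82.86)
print(.5106+.05*np.cos(a),-.0268+.05*np.sin(a))
go([.5106+.05*np.cos(a),-.0268+.05*np.sin(a),.2],82.86)"
```

```text
0.516814711247342 0.022812270297902722
t 23.82 pos [0.447  0.2598 0.0196] psi 101.42 w 0.0549 f [-0.8 -0.8  1.3]
shift(tool) [-0.2461  0.0214 -0.1804] turn [-0.02  0.   18.56]
```

>>> play_rows --xyz '[[0,0,-0.02],[0,0,-0.04],[0,0,-0.04],[0,0,-0.04],[0,0,-0.04],[-0.041,0.0035,0],[-0.041,0.0035,0],[-0.041,0.0035,0],[-0.041,0.0035,0],[-0.041,0.0035,0],[-0.041,0.004,0],[0,0,0]]' --turn '[[0,0,0],[0,0,0],[0,0,0],[0,0,0],[0,0,0],[0,0,0],[0,0,0],[0,0,0],[0,0,0],[0,0,0],[0,0,0],[0,0,0]]' --fingers '[0.045,0.045,0.045,0.045,0.045,0.045,0.045,0.045,0.045,0.045,0.045,0.045]'

```text
time: 25.32
position: [0.5173, 0.0205, 0.1992]
tcp_rot: [[-0.194, 0.981, -0.0], [0.981, 0.194, -0.001], [-0.001, -0.001, -1.0]]
ft_force: [0.2, 0.5, -1.4]
gripper_width: 0.055
```

>>> play_rows --xyz '[[0,0,0],[0,0,0],[0,0,0],[0,0,0]]' --turn '[[0,0,9.3],[0,0,9.3],[0,0,0],[0,0,0]]' --fingers '[0.045,0.045,0.045,0.045]'

```text
time: 25.82
position: [0.5168, 0.0235, 0.1994]
tcp_rot: [[0.121, 0.993, -0.0], [0.993, -0.121, 0.0], [0.0, -0.0, -1.0]]
ft_force: [0.6, 0.2, -1.9]
gripper_width: 0.055
```

```bash
python3 -c "
from h import *
im=capture('wrist')
cv2.imwrite('pics/w10.png',im)
go([.5168,.0228,.0815],82.86)"
```

```text
t 25.88 pos [0.5168 0.0234 0.1995] psi 83.0 w 0.0548 f [-0.2  0.3 -1.8]
shift(tool) [-6.00e-04  1.00e-04  1.18e-01] turn [-0.01 -0.01  0.14]
```

View pics/w10.png

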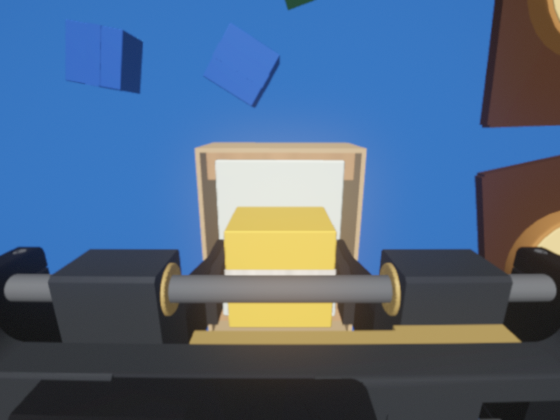

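Carton held square, over the +y half of the plate. Lowering.

>>> play_rows --xyz '[[0,0,0.03],[0,0,0.035],[0,0,0.03],[0,0,0.015],[0,0,0.007],[0,0,0],[0,0,0],[0,0,0]]' --turn '[[0,0,0],[0,0,0],[0,0,0],[0,0,0],[0,0,0],[0,0,0],[0,0,0],[0,0,0]]' --fingers '[0.045,0.045,0.045,0.045,0.045,0.045,0.045,0.045]'

```text
time: 26.88
position: [0.5178, 0.0229, 0.0836]
tcp_rot: [[0.125, 0.992, 0.002], [0.992, -0.125, -0.0], [0.0, 0.002, -1.0]]
ft_force: [0.2, 0.1, -1.5]
gripper_width: 0.055
```

```bash
python3 -c "
from h import *
cv2.imwrite('pics/w11.png',capture('wrist'));s=capture('scene');cv2.imwrite('pics/s11.png',cv2.resize(s[130:270,190:350],None,fx=4,fy=4,interpolation=2))
go([.5168,.0228,.0805],82.86)"
```

```text
t 26.98 pos [0.5175 0.0229 0.0832] psi 82.83 w 0.0553 f [-0.2  0.1 -1.1]
shift(tool) [-0.0002 -0.0006  0.0027] turn [ 0.07 -0.   -0.03]
```

View pics/w11.png

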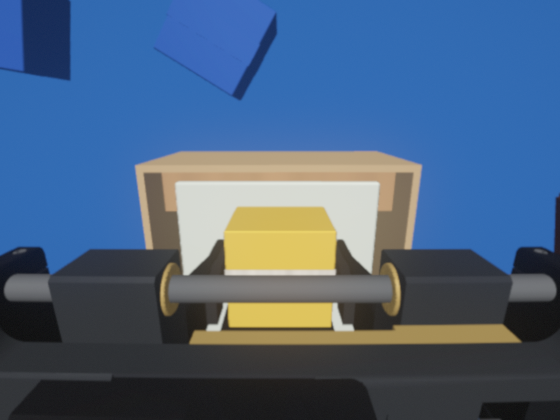

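View pics/s11.png

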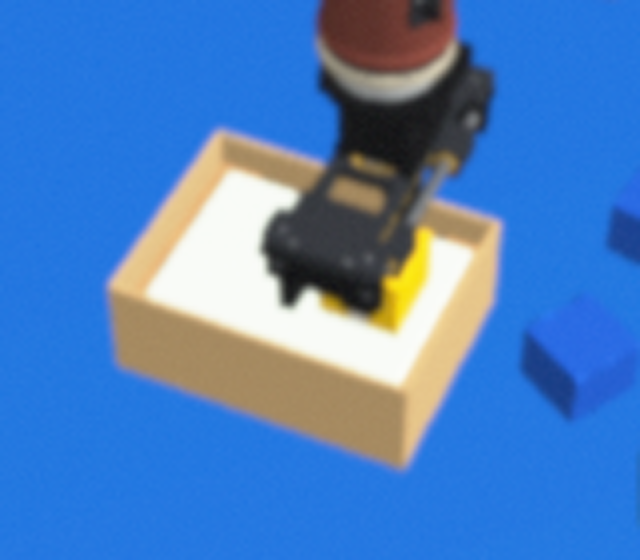

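Carton is just above the plate, on the +y side and clear of the walls. Down 3 mm, release, retreat.

>>> play_rows --xyz '[[0,0,0.0015],[0,0,0.0015],[0,0,0],[0,0,0],[0,0,0],[0,0,0],[0,0,0]]' --turn '[[0,0,0],[0,0,0],[0,0,0],[0,0,0],[0,0,0],[0,0,0],[0,0,0]]' --fingers '[0.045,0.045,0.045,0.072,0.072,0.072,0.072]'

```text
time: 27.85
position: [0.517, 0.0229, 0.0795]
tcp_rot: [[0.125, 0.992, -0.0], [0.992, -0.125, -0.0], [-0.0, -0.0, -1.0]]
ft_force: [-0.7, 0.7, -0.3]
gripper_width: 0.0713
```

>>> play_rows --xyz '[[0,0,-0.01],[0,0,-0.03],[0,0,-0.04],[0,0,-0.04],[-0.04,0,-0.02],[-0.05,0,0],[-0.05,0,0],[-0.05,0,0],[-0.05,0,0],[-0.05,0,0],[-0.04,0,0],[0,0,0]]' --turn '[[0,0,0],[0,0,0],[0,0,0],[0,0,0],[0,0,0],[0,0,0],[0,0,0],[0,0,0],[0,0,0],[0,0,0],[0,0,0],[0,0,0]]' --fingers '[0.072,0.072,0.072,0.072,0.072,0.072,0.072,0.072,0.072,0.072,0.072,0.072]'

```text
time: 29.35
position: [0.4751, -0.3071, 0.2202]
tcp_rot: [[0.129, 0.992, 0.0], [0.992, -0.129, -0.001], [-0.001, 0.0, -1.0]]
ft_force: [0.6, -0.2, -0.3]
gripper_width: 0.0724
```

```bash
python3 -c "
from h import *
go([.5168,.0228,.0805],82.86)
cv2.imwrite('pics/w12.png',capture('wrist'));s=capture('scene')
t=capture('top');cv2.imwrite('pics/t12.png',t); k=lambda a:cv2.resize(a,(400,400),interpolation=2)
cv2.imwrite('pics/st12.png',np.hstack([k(s[140:260,210:330]),k(t[120:240,228:348])]))
cam=camera_model('top'); b,g,r=[t[...,i].astype(int) for i in range(3)]
m,c,s=blob((r>190)&(g>130)&(b<120)&(np.indices(r.shape)[1]>225)&(np.indices(r.shape)[1]<350)&(r-b>120),(265,183)); print(c,s)
"
```

```text
t 29.35 pos [ 0.4751 -0.3071  0.2202] psi 82.61 w 0.0724 f [ 0.6 -0.2 -0.3]
shift(tool) [ 0.3327 -0.0011  0.1394] turn [ 0.02  0.05 -0.25]
[272.67400881 178.99559471] [267 166  12  27 227]
```

View pics/st12.png

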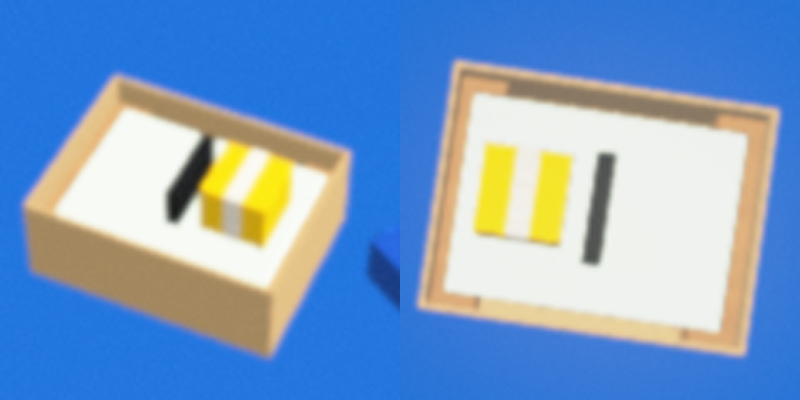

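View pics/w12.png

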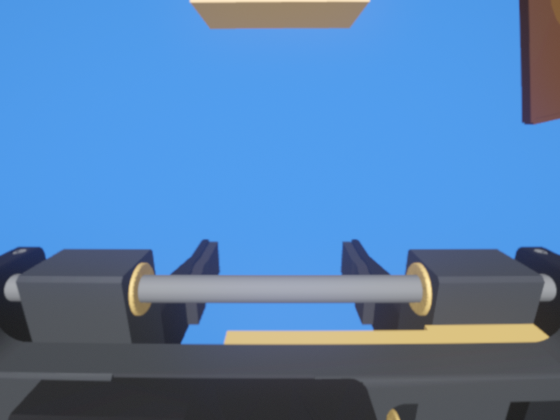

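The carton stands upright beside the bar, and the plate lies inside the walls. One numeric check, then I hand in.

```bash
python3 -c "
from h import *
t=cv2.imread('pics/t12.png').astype(int); cam=camera_model('top'); b,g,r=[t[...,i] for i in range(3)]
ii,jj=np.indices(r.shape); near=(jj>235)&(jj<340)&(ii>138)&(ii<228)
m=near&(((r>200)&(g>200)&(b>200)))
m,c,s=blob(m,(300,183)); a=cv2.minAreaRect(p2w(cam,np.argwhere(m)[:,::-1],.06)[:,:2].astype(np.float32)*1000)
q=near&(r>200)&(g>180)&(b<110); y=cv2.minAreaRect(p2w(cam,np.argwhere(q)[:,::-1],.105)[:,:2].astype(np.float32)*1000)
th=np.radians(-7.14); R=np.array([[np.cos(th),np.sin(th)],[-np.sin(th),np.cos(th)]])
for n,v in (('plate',a),('carton',y)): print(n,v,'box frame mm',R@(np.array(v[0])-[510.6,-26.8]))
hand_in()
"
```

```text
plate ((509.32965087890625, -25.543434143066406), (179.52044677734375, 129.91696166992188), 82.77030181884766) box frame mm [-1.41668196  1.08892464]
carton ((515.296875, 21.64345932006836), (51.2828254699707, 53.46214294433594), 82.5347671508789) box frame mm [-1.36078959 48.6515944 ]
the job is handed in; nothing more can be done
```

I packed the box in order and handed it in at about 29.5 s of the 64 s allowed. No verdict was reported.

- **Tub:** I set the red-lidded tub on the floor of the well. The wrist picture just after release showed it upright near the middle. I could not see it once the divider was in.
- **Divider:** it lies on both ledges with the bar up. The final top picture puts it about 2 mm from the box centre and within 1° of the box's direction.
- **Carton:** the yellow carton stands upright about 49 mm along +y from the box centre, beside the bar. The gripper was clear of everything.

**Disagreements between measurements:**
- The top and wrist cameras differed by 3–5 mm on the tub and the divider, so I grasped using mainly the wrist values.
- While it was held, the plate measured 174 mm wide instead of 180. I took that for a slight tilt or camera error. The pictures after release showed it lying flat, and it then measured 179.5 mm.

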